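# Mount a copper box lid in the engraving nest

### The job

Mount the copper box lid from the wooden stand in the engraving nest on top of the ball vise, ready for engraving: closed face up and rim down, with the hinge barrel tucked under the fixed hook and the thumb tab pushed down past the spring catch until the catch snaps back over it and the rim is down on the nest's floor. The lid is thin copper, so press firmly but do not force it, and leave the box body, the graver and the bur block where they are.

Things in the scene. Friction and masses are not known exactly. Their poses are not given: they have to be found in the camera images.
- lid: Loose copper box lid, a pan open on one side: 96 (x) x 62 (y) x 22 mm (z), 3 mm walls, ~160 g. Origin: centre of the open rim's plane; +z out of the closed face, +x from hinge end to tab end. Starts leaning on the stand: hinge end down, rim on the board, closed face out, its x axis 65 deg and z axis 25 deg above level. Grip it by the flat side walls, 62 mm apart.
- lid_face (a point): Centre of the lid's closed outer face (lid z = 22 mm), the face to be engraved; it must end up on top.
- lid_hinge (a point): Middle of the hinge barrel's axis, at lid x = -52.5, z = 3.5 mm. The barrel, 7 mm thick and 30 mm long along y, stands out of the lid's -x end at rim level, to x = -56 mm, on a 4 mm thick web.
- lid_tab (a point): Underside of the thumb tab, middle of its outer edge, at lid x = +55, z = 0. The tab, 24 mm wide and 4 mm thick (lid z 0 to 4 mm), stands 7 mm out of the lid's +x end at rim level.
- vise: Engraver's ball vise, fixed: dark ball in a rubber ring (66 mm radius), steel jaws, aluminium nest on top. Origin on the bench under the ball's centre, z up, +x along the nest from hook to catch. It reaches 67 mm to -x, 106 mm to +x, the nest 42 mm to each side; nothing on it is above 164 mm.
- nest (a point): Centre of the nest's flat floor, 140 mm up, axes as the vise; the mounted lid's origin and axes belong here (play -1 to +2 mm in x). Side rails at y = +-32.5 mm (1.5 mm clearance a side), flared outwards at the top, 14 mm high, only at |x| 30 to 46 mm. For |x| < 28 mm the nest is 56 mm wide: free room for fingers beside the lid.
- hook (a point): Lower front edge of the fixed steel hook (40 mm wide): nest x = -51.5 mm, 8.5 mm above the floor. From it the lip, 4 mm thick, runs to a back wall at x = -57 mm. The barrel belongs under it, so the lid cannot be let straight down: with the tab end raised 10 to 20 deg slide the barrel under the lip towards -x to the back wall, then lower the tab end.
- catch_nose (a point): Tip of the spring catch's nose, underside: when shut at nest x = 50.5 mm, 5.5 mm above the floor, 4.5 mm over the mounted tab. The nose is 3.5 mm thick; above it a ramp (60 deg, 20 mm wide) rises towards +x to 23 mm above the floor. The tab coming down wedges the catch back to +x and it snaps over the tab; a press of about 8 to 16 N at the tab end does it.
- catch (a joint): Travel of the spring catch: 0 shut, up to 0.009 m pushed back to nest +x. A spring always shuts it (2.5 N when shut, 500 N/m more). Once it is over the tab the lid cannot be lifted out.
- stand: Fixed wooden stand, base 122 (x) x 190 mm (y), top edge 122 mm above the bench; origin on the bench, z up. Its board, 190 mm wide, faces -x and leans back to +x by 25 deg from upright. The lid's origin starts 75 mm above the stand's y axis, up to 45 mm from its middle, y axes alike.
- ledge (a point): Middle of the stand's ledge where it meets the board's face: the lid's barrel rests on it, 56 mm down the slope from the lid's origin. The ledge is square to the board, 30 mm deep, and ends in a lip 4 mm high.
- box_body: Bystander: the copper box's open body, 96 x 62 x 38 mm, loose on the bench; origin under its centre.
- graver: Bystander: loose graver on the bench, black pear-shaped handle 44 mm thick and a steel shaft, about 147 mm long along its x, shaft to +x; origin on the bench, 50 mm from the handle's end.
- bur_block: Bystander: loose wooden bur block, 60 x 60 x 34 mm, with burs standing up to about 65 mm; origin under its centre.
Not all that is in view belongs to the job. Leave any red look-alike of the lid alone.

How it is judged:
At the end, for the whole second after the job is handed in: Lid still in the nest, closed face up (level to 0.06 rad), hinge end at the hook, in line to 0.08 rad; origin within 5 mm along, 4 mm across and 4.5 mm in height of the nest point; tab underside at most 2.5 mm above the floor; catch within 1.5 mm of shut over the tab (angle between lid's own z axis and vertical below 0.06 rad and z of lid_tab in the frame of nest between -0.003 and 0.0025 m and z of lid in the frame of nest between -0.003 and 0.0045 m and x of lid in the frame of nest between -0.005 and 0.005 m and y of lid in the frame of nest between -0.004 and 0.004 m and angle between the x axis of lid and the x axis of vise, either way round below 0.08 rad and x of lid_tab in the frame of nest above 0.04 m and value of joint catch below 0.0015 m and linear speed of lid below 0.01 m/s and angular speed of lid below 0.1 rad/s); the robot touches nothing.
It fails at once if the lid is forced: more than 60 N between lid and vise (contact force between lid and vise above 60 N).
It fails at once if the box body is moved by more than 20 mm (distance of box_body from where it was at the start of the episode above 0.02 m).
It fails at once if the graver is moved by more than 20 mm (distance of graver from where it was at the start of the episode above 0.02 m).
It fails at once if the bur block is moved by more than 20 mm (distance of bur_block from where it was at the start of the episode above 0.02 m).
It also fails if it takes over 54 s, if anything falls off the work surface, if the arm or the gripper's body presses on something with over 40 N, if the wrist force passes 120 N, or if a joint passes its speed limit or range.

### The arm

A 6-joint arm with a two-finger parallel gripper is mounted at the origin on the work surface. World frame = base frame: x ahead of the robot, y to its left, z up, the work surface at z = 0. Lengths are in m, angles in rad, forces in N, time in s.
With the tool pointing down it reaches from about 0.3 to 0.875 m from the base axis. Payload 6.4 kg.
Tool frame: the origin (TCP) lies midway between the tips of the shut fingers; the grasp point (between the pads) lies 19 mm behind it; z points along the fingers, y is the line along which they close (so a half turn about z gives the same grasp; the last joint's range is limited). The gripper opens to 85 mm and grips with 20 to 120 N. Pads are 22 mm wide; open, the fingers measure 114 mm over their backs; the gripper's body (76 mm by 85 mm) begins 54 mm behind the grasp point. The pads swing forward as they close: fully open they stand 13 mm farther back than shut.
Start: joints at [1.066, 0.181, 1.607, -0, 1.354, -0.206], TCP at [0.169, 0.55, 0.231] pointing down, gripper open.
Joint ranges: [-2.99, 2.99], [-0.89, 2.07], [0.3, 2.58], [-1.14, 4.28], [0, 2.63], [-3.12, 3.12]. Speed limits (rad/s): [2.57, 2.57, 3.01, 3.14, 3.14, 3.14].

### API

Orientations are given as a unit quaternion [w, x, y, z].
In Python, from bench import ctrl gives the robot as it stands.
- The arm moves only by the tool drive_tool, never from a script. Its argument "plan" is a list that holds one entry, the list of rows, each a list of 4 numbers: the shift along the tool's x, y, z scaled (see below), then the turn about the tool's z scaled (see below). In form: [[[x, y, z, roll], ...]]. A call has 1 to 12 rows; each row is the pose to reach, as a shift and turn from the pose commanded when the call began, along the tool's axes at that moment, turning the shorter way round; what a row does not reach only later rows make up. The controller multiplies each number of a shift by 400 mm and each number of a turn by 180 degrees. A row lasts 1/12 s, in which the tool goes at most 41.7 mm and 7.16 degrees, less where a joint would pass 70% of its speed; a pose out of reach is approached as far as the arm can. A call with a number of a shift or a turn outside -1 to 1 is refused whole. A call with a gripper value outside its range is refused whole. "jaw" is the closure, from 0 (fully open) to 1 (shut), set as the call begins (left out, the last holds). The fingers move at their own pace and stop on an object; the grip force is fixed at half the most. Time passes only in rows, so rows that repeat a pose let the fingers close. It gives the time, the measured TCP pose, the force, the opening and the grip force at its end, in the units of the state.
- ctrl.get_obs(): the state, without advancing time (a new reading comes with each control period).
- ctrl.camera(name): name is "side" or "top"; returns (picture, depth): 400x640x3 uint8, red, green, blue; 400x640 float32, m along the optical axis (not along the pixel's ray), 0 where there is no reading.
- ctrl.camera_info(name): a dict with "camera_matrix" (3x3 intrinsics, pixels), "D" ([k1, k2, p1, p2, k3] as OpenCV has them; the pictures are not rectified), "R" (3x3) and "t" (3): a world point X has camera coordinates R X + t. Camera axes: x right, y down, z forward; pixel columns grow to the right and rows downward; lengths in m; the calibration is good to about 2 mm. A picture is of the moment at which its call begins. camera_info takes no time and is no camera call.
- ctrl.hand_in(): hands the job in; it is judged then, once.
The state is a dict: "time_s": time; "q": joint angles; "dq": joint speeds; "joint_efforts": joint torques, N m; "eef_pos": TCP position; "eef_rot": TCP orientation; "wrist_force": force on the tool from outside, world axes, zero at the start; "torque": the same for the moment, N m; "opening": opening from 0.0 (shut) to 1.0 (fully open); "grasp_force": force on a finger pad.
Only numpy, scipy, OpenCV 4.12 (cv2) and the standard library are available. Lean on these libraries where they do the work, as an engineer would, in place of code of your own. Each camera call takes 0.05 s, during which the arm holds its last target. There are 200 camera calls.

## Working session

There is one attempt and no reset: what is moved stays moved. The work goes in short steps, Python scripts to look and compute and a tool call to move; the robot and the scene stay as the last step left them, time stands still between calls to the robot, and variables do not carry over. Pictures are saved under pics/ and viewed, at most 10 in all, crops included, and the job is handed in when it is done.

Besides the shell and the picture viewer there is one more tool, called after "Request:" as name(argument=value, ...), one argument or row to a line, values as JSON. drive_tool: Moves the arm, as the interface text tells. Its arguments: {"type":"object","properties":{"plan":{"type":"array"},"jaw":{"type":"number"}},"required":["plan"]}

```bash
ls; mkdir -p pics
python3 - <<'E'
from bench import ctrl
import cv2,numpy as np
o=ctrl.get_obs();print({k:np.round(v,3).tolist() for k,v in o.items()})
for n in("top","side"):
    p,d=ctrl.camera(n);cv2.imwrite(f"pics/{n}0.png",p[...,::-1]);np.save(f"{n}0.npy",d);np.save(f"{n}0p.npy",p)
    i=ctrl.camera_info(n);print(n,{k:np.round(v,3).tolist() for k,v in i.items()})
E
```

```text
pics
{'time_s': 0.0, 'q': [1.066, 0.182, 1.608, -0.0, 1.354, -0.206], 'dq': [-0.003, 0.0, -0.002, 0.002, -0.002, -0.0], 'joint_efforts': [-0.001, -44.487, -35.133, -0.0, 0.009, -0.0], 'eef_pos': [0.169, 0.549, 0.23], 'eef_rot': [-0.0, 0.149, 0.989, -0.001], 'wrist_force': [0.45, -0.614, -0.039], 'torque': [-0.005, -0.038, -0.029], 'grasp_force': 0.0, 'opening': 1.001}
top {'camera_matrix': [[370.94, 0.0, 316.331], [0.0, 370.94, 202.277], [0.0, 0.0, 1.0]], 'D': [-0.054, 0.0, 0.0, 0.0, 0.0], 'R': [[0.026, -0.999, 0.021], [-0.99, -0.029, -0.141], [0.141, -0.018, -0.99]], 't': [0.024, 0.57, 0.961]}
side {'camera_matrix': [[459.755, 0.0, 317.123], [0.0, 459.755, 202.225], [0.0, 0.0, 1.0]], 'D': [-0.045, 0.0, 0.0, 0.0, 0.0], 'R': [[0.809, -0.588, -0.001], [-0.369, -0.506, -0.779], [0.458, 0.631, -0.627]], 't': [-0.435, 0.344, 1.058]}
```

View pics/top0.png

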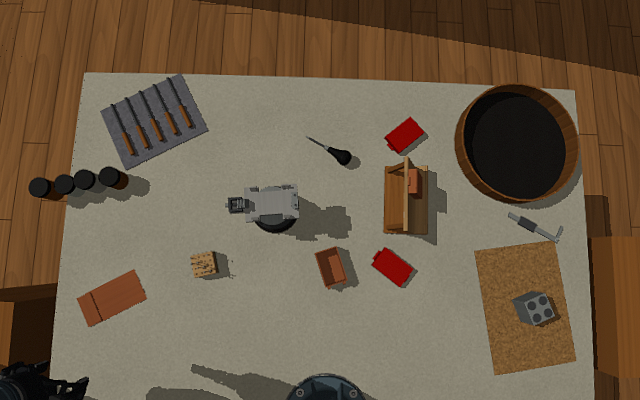

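View pics/side0.png

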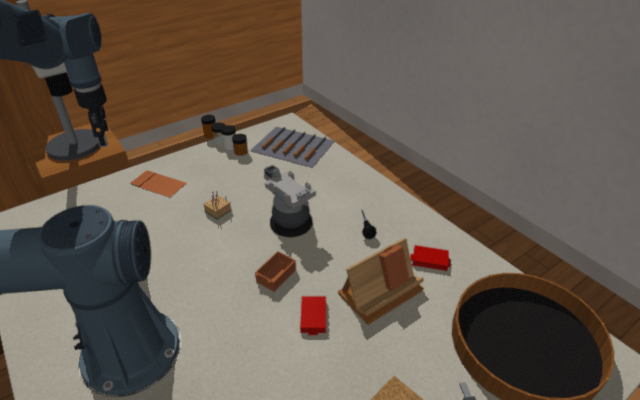

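The lid is the copper-brown plate leaning on the stand: side view (395,267), top view (413,182). The red pans at top-view (405,135) and (395,267) are look-alikes, and the brown open box at (331,267) is the body. The vise is at top-view (270,205) with its catch end on the left. The stand's board and the lid's face look toward the side camera (about -y). I'll confirm this in an enlarged crop.

```bash
cat > h.py <<'E'
import numpy as np,cv2
from bench import ctrl
def cloud(n,d):
    i=ctrl.camera_info(n);K=np.array(i["camera_matrix"]);D=np.array(i["D"]);R=np.array(i["R"]);t=np.array(i["t"])
    v,u=np.mgrid[:400,:640];uv=np.stack([u,v],-1).reshape(-1,1,2).astype(np.float64)
    r=cv2.undistortPoints(uv,K,D).reshape(400,640,2)
    P=np.dstack([r*d[...,None],d]);W=(P-t)@R;W[d<=0]=np.nan
    return W
def pix(n,X):
    i=ctrl.camera_info(n);return cv2.projectPoints(np.atleast_2d(X).astype(float),cv2.Rodrigues(np.array(i["R"]))[0],np.array(i["t"]),np.array(i["camera_matrix"]),np.array(i["D"]))[0].reshape(-1,2)
E
python3 - <<'E'
from h import *
T=cv2.imread("pics/top0.png");S=cv2.imread("pics/side0.png")
c=lambda im,x,y:cv2.resize(im[y:y+75,x:x+100],(400,300),interpolation=cv2.INTER_CUBIC)
cv2.imwrite("pics/crop.png",np.vstack([np.hstack([c(T,365,155),c(S,335,235)]),np.hstack([c(T,215,168),c(S,245,160)])]))
for n,pts in(("top",[(413,182),(413,195),(408,160),(405,232),(395,200),(270,205),(237,205),(331,267),(300,190)]),("side",[(395,267),(372,275),(350,290),(290,187),(270,172)])):
    W=cloud(n,np.load(n+"0.npy"))
    for u,v in pts: print(n,u,v,W[v,u].round(3))
E
```

```text
top 413 182 [ 0.615 -0.2    0.126]
top 413 195 [ 0.588 -0.209  0.093]
top 408 160 [ 0.675 -0.191  0.114]
top 405 232 [ 0.497 -0.208  0.012]
top 395 200 [ 0.586 -0.181  0.009]
top 270 205 [0.545 0.153 0.144]
top 237 205 [0.54  0.229 0.163]
top 331 267 [ 0.397 -0.006  0.003]
top 300 190 [ 0.609  0.086 -0.001]
side 395 267 [ 0.611 -0.227  0.093]
side 372 275 [ 0.555 -0.206  0.082]
side 350 290 [ 0.521 -0.167  0.012]
side 290 187 [0.551 0.15  0.139]
side 270 172 [0.531 0.226 0.156]
```

View pics/crop.png

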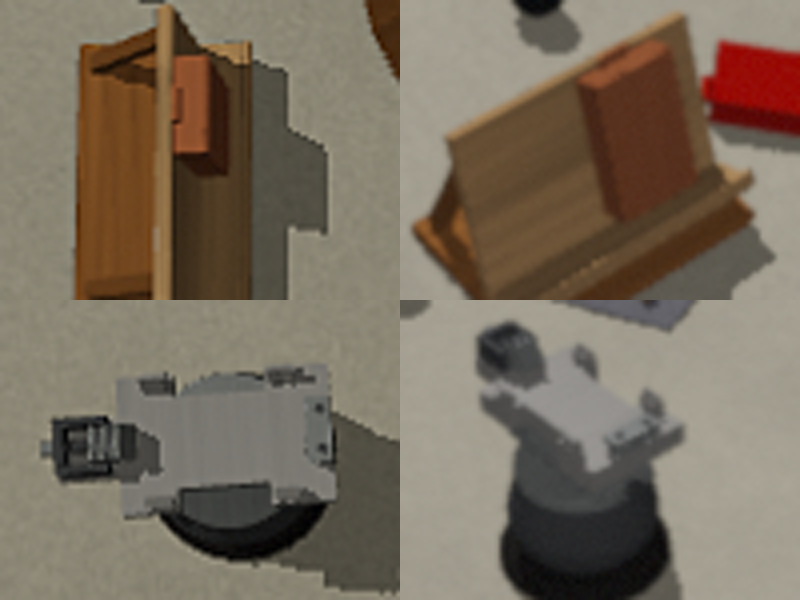

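The crop confirms it. The copper lid leans on the board, tab up, with its face toward -y. The vise has its catch at +y (left, about top (235,205)) and its hook at -y (about (295,205)). Next I measure both poses.

Run:
```python
from h import *
def planefit(P):
    for _ in range(6):
        c=P.mean(0);n=np.linalg.svd(P-c,full_matrices=False)[2][2];r=(P-c)@n;P=P[abs(r)<max(2*r.std(),.002)]
    return c,n*np.sign(n[2]),r.std(),len(P)
for n in("side","top"):
    W=cloud(n,np.load(n+"0.npy"));p=np.load(n+"0p.npy");hsv=cv2.cvtColor(p,cv2.COLOR_RGB2HSV)
    x,y,z=W[...,0],W[...,1],W[...,2]
    st=(x>.45)&(x<.72)&(y>-.29)&(y<-.12)&(z>.02)
    cu=(hsv[...,0]<10)&(hsv[...,1]>110)&st
    k,l,s,_=cv2.connectedComponentsWithStats(cu.astype(np.uint8));
    cu=l==1+np.argmax(s[1:,4]);print(n,"lid px",s[1+np.argmax(s[1:,4])],"med hsv",np.median(hsv[cu],0))
    P=W[cu];print(" range",np.nanpercentile(P,[2,50,98],axis=0).round(4).tolist())
    er=cv2.erode(cu.astype(np.uint8),np.ones((3,3)))>0
    Q=W[er];c,nn,sd,N=planefit(Q);print(" face plane",c.round(4),nn.round(3),sd.round(4),N,len(Q),"elev",np.degrees(np.arcsin(nn[2])).round(1),"yaw",np.degrees(np.arctan2(nn[1],nn[0])).round(1))
    b=st&~(cv2.dilate(cu.astype(np.uint8),np.ones((7,7)))>0)&(z>.045)&(z<.11)&(x<.58)
    if n=="side":
        c,nn,sd,N=planefit(W[b]);print(" board",c.round(4),nn.round(3),sd.round(4),N,b.sum(),"elev",np.degrees(np.arcsin(nn[2])).round(1),"yaw",np.degrees(np.arctan2(nn[1],nn[0])).round(2))
    # vise
    m=(x>.45)&(x<.65)&(y>.05)&(y<.30)&(z>.11)&(z<.18)
    f=m&(abs(z-.140)<.006)
    (cx,cy),(w,h),a=cv2.minAreaRect(W[f][:,:2].astype(np.float32)*1000);print(" floor rect",cx,cy,w,h,a,f.sum(),"medz",np.median(z[f]))
    (cx,cy),(w,h),a=cv2.minAreaRect(W[m][:,:2].astype(np.float32)*1000);print(" all rect",cx,cy,w,h,a,m.sum(), "zmax",z[m].max())
    hi=m&(z>.148);Q=W[hi];
    for lo,up in((.05,.12),(.12,.2),(.2,.3)):
        s=(Q[:,1]>lo)&(Q[:,1]<up);print("  hi",lo,s.sum(),np.percentile(Q[s],[3,50,97],axis=0).round(4).tolist() if s.any() else'')
```

```text
side lid px [385 250  23  38 230] med hsv [  9. 166.  87.]
 range [[0.5854, -0.2459, 0.0467], [0.6177, -0.2319, 0.0753], [0.6428, -0.2103, 0.1223]]Traceback (most recent call last):
  File "<stdin>", line 15, in <module>
  File "<stdin>", line 4, in planefit
IndexError: index 2 is out of bounds for axis 0 with size 1
```

```bash
cat > m.py <<'E'
from h import *
def planefit(P):
    for _ in range(6):
        c=P.mean(0);n=np.linalg.svd(P-c,full_matrices=False)[2][2];r=(P-c)@n;P=P[abs(r)<max(2*r.std(),.002)]
    return c,n*np.sign(n[2]),r.std(),len(P)
for n in("side","top"):
    W=cloud(n,np.load(n+"0.npy"));p=np.load(n+"0p.npy");hsv=cv2.cvtColor(p,cv2.COLOR_RGB2HSV)
    x,y,z=W[...,0],W[...,1],W[...,2]
    st=(x>.45)&(x<.72)&(y>-.29)&(y<-.12)&(z>.02)
    print(n,"hue hist",np.histogram(hsv[...,0][st],range(0,24))[0])
    cu=(hsv[...,0]<11)&(hsv[...,1]>90)&st
    cu=cv2.morphologyEx(cu.astype(np.uint8),cv2.MORPH_CLOSE,np.ones((3,3)))
    k,l,s,_=cv2.connectedComponentsWithStats(cu)
    cu=l==1+np.argmax(s[1:,4]);print(n,"lid px",s[1+np.argmax(s[1:,4])])
    P=W[cu];print(" range",np.nanpercentile(P,[1,50,99],axis=0).round(4).tolist())
    er=cv2.erode(cu.astype(np.uint8),np.ones((3,3)))>0
    Q=W[er]
    if len(Q)>20:
        c,nn,sd,N=planefit(Q);print(" face plane",c.round(4),nn.round(3),sd.round(4),N,len(Q),"elev",np.degrees(np.arcsin(nn[2])).round(1),"yaw",np.degrees(np.arctan2(nn[1],nn[0])).round(1))
        # lid points on the face plane: rect within it
        on=P[abs((P-c)@nn)<.003]; h=np.cross([0,0,1],nn);h/=np.linalg.norm(h);up=np.cross(nn,h)
        r=cv2.minAreaRect(np.c_[(on-c)@h,(on-c)@up].astype(np.float32)*1000);print(" face rect",r,"centre",(c+h*r[0][0]/1e3+up*r[0][1]/1e3).round(4),"h",h.round(3))
    b=st&~(cv2.dilate(cu.astype(np.uint8),np.ones((7,7)))>0)&(z>.045)&(z<.11)&(x<.58)
    if n=="side":
        c,nn,sd,N=planefit(W[b]);print(" board",c.round(4),nn.round(3),sd.round(4),N,b.sum(),"elev",np.degrees(np.arcsin(nn[2])).round(1),"yaw",np.degrees(np.arctan2(nn[1],nn[0])).round(2))
    m=(x>.45)&(x<.65)&(y>.05)&(y<.30)&(z>.11)&(z<.18)
    f=m&(abs(z-.140)<.006)
    print(" floor rect",cv2.minAreaRect(W[f][:,:2].astype(np.float32)*1000),f.sum(),"medz",np.median(z[f]))
    print(" all rect",cv2.minAreaRect(W[m][:,:2].astype(np.float32)*1000),m.sum(), "zmax",z[m].max())
    hi=m&(z>.148);Q=W[hi];
    for lo,up in((.05,.12),(.12,.2),(.2,.3)):
        s=(Q[:,1]>lo)&(Q[:,1]<up);print("  hi",lo,s.sum(),np.percentile(Q[s],[3,50,97],axis=0).round(4).tolist() if s.any() else'')
E
python3 m.py
```

```text
side hue hist [   0    0    1    2    0    0    0    0   20  293  484  129   36   74
  100  652 1390  139    5    1    0    0    0]
side lid px [380 246  29  44 885]
 range [[0.5838, -0.2475, 0.0424], [0.6106, -0.2241, 0.0914], [0.6453, -0.1914, 0.1282]]Traceback (most recent call last):
  File "m.py", line 19, in <module>
    c,nn,sd,N=planefit(Q);print(" face plane",c.round(4),nn.round(3),sd.round(4),N,len(Q),"elev",np.degrees(np.arcsin(nn[2])).round(1),"yaw",np.degrees(np.arctan2(nn[1],nn[0])).round(1))
              ~~~~~~~~^^^
  File "m.py", line 4, in planefit
    c=P.mean(0);n=np.linalg.svd(P-c,full_matrices=False)[2][2];r=(P-c)@n;P=P[abs(r)<max(2*r.std(),.002)]
                  ~~~~~~~~~~~~~^^^^^^^^^^^^^^^^^^^^^^^^^
    u, s, vh = gufunc(a, signature=signature)
               ~~~~~~^^^^^^^^^^^^^^^^^^^^^^^^
    raise LinAlgError("SVD did not converge")
numpy.linalg.LinAlgError: SVD did not converge
```

```bash
sed -i 's/    P=W\[cu\];/    P=W[cu];P=P[np.isfinite(P[:,0])];/; s/    Q=W\[er\]$/    Q=W[er];Q=Q[np.isfinite(Q[:,0])]/; s/planefit(W\[b\])/planefit(W[b\&np.isfinite(x)])/' m.py; python3 m.py
```

```text
side hue hist [   0    0    1    2    0    0    0    0   20  293  484  129   36   74
  100  652 1390  139    5    1    0    0    0]
side lid px [380 246  29  44 885]
 range [[0.5838, -0.2475, 0.0424], [0.6106, -0.2241, 0.0914], [0.6453, -0.1914, 0.1282]]
 face plane [ 0.6126 -0.2262  0.0892] [-0.019 -0.906  0.423] 0.0014 590 739 elev 25.0 yaw -91.2
 face rect ((2.287677764892578, -3.4053382873535156), (95.84945678710938, 63.25413131713867), 88.69418334960938) centre [ 0.6148 -0.2277  0.0861] h [ 1.    -0.021  0.   ]
 board [ 0.5334 -0.2069  0.0779] [-0.015 -0.907  0.421] 0.0013 684 862 elev 24.9 yaw -90.98
 floor rect ((547.191162109375, 166.1276397705078), (86.6080093383789, 167.3982391357422), 5.4125847816467285) 692 medz 0.14050740866324624
 all rect ((547.0623779296875, 170.32569885253906), (87.25525665283203, 176.1602325439453), 5.462756156921387) 1167 zmax 0.16811996047047337
  hi 0.05 95 [[0.5152, 0.0835, 0.1481], [0.5533, 0.0933, 0.1524], [0.5917, 0.1183, 0.1554]]
  hi 0.12 28 [[0.5044, 0.124, 0.1484], [0.5799, 0.1877, 0.1514], [0.59, 0.1983, 0.1554]]
  hi 0.2 145 [[0.524, 0.
[... 408 characters left out ...]
249877929688, -2.0962867736816406), (86.60476684570312, 61.25572967529297), 87.7609634399414) centre [ 0.6166 -0.2251  0.0906] h [ 1.    -0.026  0.   ]
 floor rect ((549.5764770507812, 170.1761474609375), (84.8194580078125, 167.41436767578125), 5.724062919616699) 1402 medz 0.14111338130576
 all rect ((549.3392944335938, 173.08984375), (84.92046356201172, 173.2977294921875), 5.8992919921875) 1923 zmax 0.16798958208811196
  hi 0.05 145 [[0.5156, 0.0875, 0.1488], [0.5551, 0.0971, 0.1532], [0.5918, 0.1177, 0.1565]]
  hi 0.12 59 [[0.5067, 0.1204, 0.1484], [0.5813, 0.1877, 0.1516], [0.5958, 0.1994, 0.1572]]
  hi 0.2 252 [[0.5259, 0.2048, 0.1503], [0.5424, 0.2275, 0.1592], [0.5595, 0.2556, 0.1656]]
```

```bash
cat > go.py <<'E'
# usage: go.py x y z [yaw of tool y, deg]: shift/turn in move units; also prints state
import sys
from h import *
from scipy.spatial.transform import Rotation as Ro
o=ctrl.get_obs();w,a,b,c=o["eef_rot"];R=Ro.from_quat([a,b,c,w]).as_matrix();p=np.array(o["eef_pos"])
yaw=np.degrees(np.arctan2(R[1,1],R[0,1]))
print("t",round(o["time_s"],2),"pos",p.round(4),"yaw_y",yaw.round(2),"z",R[:,2].round(3),"F",np.round(o["wrist_force"],1),"M",np.round(o["torque"],2),"open",round(o["opening"],3),"grip",round(o["grasp_force"],1))
A=[float(v) for v in sys.argv[1:]]
if A:
    print("shift",(R.T@(np.array(A[:3])-p)/.4).round(4),"turn",round(-((A[3]-yaw+180)%360-180)/180,4) if len(A)>3 else "")
E
python3 go.py 0.40 0.16 0.26 35
```

```text
t 0.1 pos [0.169  0.5491 0.2305] yaw_y 72.88 z [-0.001 -0.001 -1.   ] F [0.5 0.3 0. ] M [ 0.03 -0.02 -0.01] open 1.002 grip 0.0
shift [-0.8382 -0.7597 -0.0729] turn 0.2104
```

Request:
drive_tool(
  plan=[
    [[-0.84,-0.76,-0.075,0.21],[-0.84,-0.76,-0.075,0.21],[-0.84,-0.76,-0.075,0.21],[-0.84,-0.76,-0.075,0.21],[-0.84,-0.76,-0.075,0.21],[-0.84,-0.76,-0.075,0.21],[-0.84,-0.76,-0.075,0.21],[-0.84,-0.76,-0.075,0.21],[-0.84,-0.76,-0.075,0.21],[-0.84,-0.76,-0.075,0.21],[-0.84,-0.76,-0.075,0.21],[-0.84,-0.76,-0.075,0.21]],
  ],
  jaw=0,
)

```text
time_s: 1.1
eef_pos: [0.4039, 0.1549, 0.2618]
eef_rot: [0.001, 0.464, 0.886, -0.001]
wrist_force: [0.4, 0.4, 0.4]
opening: 0.999
grasp_force: 0.0
```

```bash
python3 go.py 0.6155 -0.2205 0.20 -1.1
```

```text
t 1.1 pos [0.4039 0.1549 0.2618] yaw_y 34.69 z [ 0.002 -0.002 -1.   ] F [0.4 0.4 0.4] M [-0.03 -0.02 -0.01] open 0.999 grip 0.0
shift [-1.0722 -0.0993  0.1577] turn 0.1988
```

Request:
drive_tool(
  plan=[
    [[-1.0,-0.1,0.13,0.2],[-1.0,-0.1,0.13,0.2],[-1.0,-0.1,0.13,0.2],[-1.0,-0.1,0.13,0.2],[-1.0,-0.1,0.13,0.2],[-1.0,-0.1,0.13,0.2],[-1.0,-0.1,0.13,0.2],[-1.0,-0.1,0.13,0.2],[-1.0,-0.1,0.13,0.2],[-1.0,-0.1,0.13,0.2],[-1.0,-0.1,0.13,0.2],[-1.0,-0.1,0.13,0.2]],
  ],
)

```text
time_s: 2.1
eef_pos: [0.5978, -0.191, 0.2076]
eef_rot: [-0.001, 0.714, 0.701, -0.0]
wrist_force: [0.2, 0.7, 0.5]
opening: 0.998
grasp_force: 0.0
```

```bash
python3 go.py 0.6155 -0.2205 0.15 -1.1
```

```text
t 2.1 pos [ 0.5978 -0.191   0.2076] yaw_y -1.04 z [-0.002  0.002 -1.   ] F [0.2 0.7 0.5] M [-0.01  0.04  0.07] open 0.998 grip 0.0
shift [-0.0732  0.046   0.1438] turn 0.0003
```

Request:
drive_tool(
  plan=[
    [[-0.073,0.045,0.05,0],[-0.073,0.045,0.1,0],[-0.073,0.045,0.145,0],[-0.073,0.045,0.145,0]],
  ],
)

```text
time_s: 2.43
eef_pos: [0.6129, -0.2168, 0.1467]
eef_rot: [-0.004, 0.712, 0.702, -0.001]
wrist_force: [-0.3, -0.2, -2.2]
opening: 1.0
grasp_force: 0.0
```

```bash
python3 go.py 0.6155 -0.2205 0.067 -1.1
python3 - <<'E'
from h import *
out=[]
for n in("top","side"):
    p,d=ctrl.camera(n);c=pix(n,[[.6155,-.2205,.13]])[0].astype(int);x,y=max(0,min(520,c[0]-60)),max(0,min(300,c[1]-50))
    out.append(cv2.resize(p[y:y+100,x:x+120,::-1],(400,333),interpolation=cv2.INTER_CUBIC));np.save(n+"1.npy",d)
    P=pix(n,[[.6155,-.2205,.15]]);print(n,x,y,P)
cv2.imwrite("pics/pre.png",np.hstack(out))
E
```

```text
t 2.43 pos [ 0.6129 -0.2168  0.1467] yaw_y -0.87 z [-0.007  0.004 -1.   ] F [-0.3 -0.2 -2.2] M [-0.07  0.1   0.01] open 1.0 grip 0.0
shift [-0.0101  0.0082  0.199 ] turn 0.0013
top 361 131 [[424.0481002  180.29981335]]
side 336 204 [[396.9846705  248.40112623]]
```

View pics/pre.png

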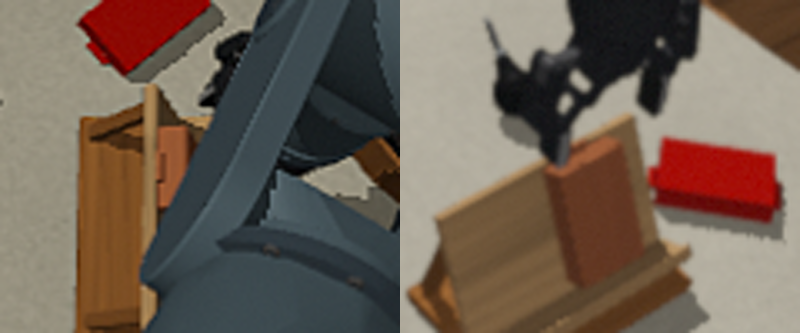

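Both fingers straddle the lid and stay clear of the board's top edge. I'll descend now.

Request:
drive_tool(
  plan=[
    [[0,0,0.05,0],[0,0,0.1,0],[0,0,0.13,0],[0,0,0.15,0],[0,0,0.17,0],[0,0,0.185,0],[0,0,0.185,0]],
  ],
)

```text
time_s: 3.12
eef_pos: [0.6152, -0.2194, 0.0766]
eef_rot: [-0.001, 0.713, 0.701, -0.0]
wrist_force: [0.5, -0.6, 0.4]
opening: 1.001
grasp_force: 0.0
```

Request:
drive_tool(
  plan=[
    [[0,0,0.01,0],[0,0,0.02,0],[0,0,0.02,0]],
  ],
)

```text
time_s: 3.37
eef_pos: [0.6154, -0.2197, 0.0689]
eef_rot: [-0.0, 0.713, 0.701, -0.0]
wrist_force: [-1.0, -0.8, 0.2]
opening: 1.006
grasp_force: 0.0
```

Request:
drive_tool(
  plan=[
    [[0,0,0,0],[0,0,0,0],[0,0,0,0],[0,0,0,0],[0,0,0,0],[0,0,0,0],[0,0,0,0],[0,0,0,0]],
  ],
  jaw=1,
)

```text
time_s: 4.03
eef_pos: [0.6164, -0.2208, 0.0705]
eef_rot: [0.001, 0.713, 0.701, 0.0]
wrist_force: [0.7, -4.6, 4.6]
opening: 0.719
grasp_force: 61.9
```

Request:
drive_tool(
  plan=[
    [[-0.01,0,-0.02,0],[-0.02,0,-0.06,0],[-0.03,0,-0.12,0],[-0.04,0,-0.2,0],[-0.06,0,-0.3,0],[-0.08,0,-0.35,0],[-0.08,0,-0.35,0],[-0.08,0,-0.35,0],[-0.08,0,-0.35,0]],
  ],
)

```text
time_s: 4.78
eef_pos: [0.6138, -0.2504, 0.207]
eef_rot: [-0.002, 0.713, 0.701, -0.0]
wrist_force: [-0.0, 0.9, -3.0]
opening: 0.716
grasp_force: 61.9
```

```bash
cat > lid.py <<'E'
# lid's copper points near the gripper in the side view; tilt of the face and its centre
from h import *
import sys
o=ctrl.get_obs();e=np.array(o["eef_pos"])
for n in sys.argv[1:] or["side"]:
    p,d=ctrl.camera(n);np.save(n+"c.npy",d);np.save(n+"cp.npy",p);W=cloud(n,d);hsv=cv2.cvtColor(p,cv2.COLOR_RGB2HSV)
    with np.errstate(invalid="ignore"): near=(np.linalg.norm(W-e-[0,0,.02],axis=2)<.11)
    cu=near&(hsv[...,0]<11)&(hsv[...,1]>90)&(hsv[...,2]>40)
    P=W[cu];print(n,"px",cu.sum(),"range-eef",(np.percentile(P,[1,50,99],axis=0)-e).round(4).tolist())
    for k in range(2):
        c=P.mean(0);best=(0,)
        rng=np.random.default_rng(k)
        for _ in range(400):
            a=P[rng.choice(len(P),3,replace=False)];v=np.cross(a[1]-a[0],a[2]-a[0]);L=np.linalg.norm(v)
            if L<2e-4: continue
            v/=L;q=abs((P-a[0])@v)<.003
            if q.sum()>best[0]:best=(q.sum(),q)
        if not best[0]:break
        Q=P[best[1]];c=Q.mean(0);v=np.linalg.svd(Q-c,full_matrices=False)[2][2];v*=np.sign(v[2])
        h=np.cross([0,0,1],v);h/=np.linalg.norm(h);up=np.cross(v,h);ab=np.c_[(Q-c)@h,(Q-c)@up]
        r=cv2.minAreaRect((ab*1e3).astype(np.float32))
        print(" plane",len(Q),"n",v.round(3),"elev",np.degrees(np.arcsin(v[2])).round(1),"yaw",np.degrees(np.arctan2(v[1],v[0])).round(1),"rect",np.round(r[0]+r[1]+(r[2],),1),"c-eef",(c+h*r[0][0]/1e3+up*r[0][1]/1e3-e).round(4),"c",(c+h*r[0][0]/1e3+up*r[0][1]/1e3).round(4))
        P=P[~best[1]]
        if len(P)<30:break
E
python3 go.py; python3 lid.py
```

```text
t 4.78 pos [ 0.6138 -0.2504  0.207 ] yaw_y -0.91 z [-0.004  0.003 -1.   ] F [-0.   0.9 -3. ] M [ 0.01 -0.04 -0.02] open 0.716 grip 61.9
side px 742 range-eef [[-0.0372, -0.028, -0.028], [-0.0024, -0.0111, 0.0063], [0.0306, 0.0115, 0.0851]]
 plane 631 n [-0.021 -0.905  0.425] elev 25.1 yaw -91.3 rect [-4.9  8.4 95.9 69.7 88.5] c-eef [-0.0043 -0.0077  0.0151] c [ 0.6095 -0.2581  0.222 ]
 plane 56 n [-0.996  0.089  0.03 ] elev 1.7 yaw 174.9 rect [1.000e-01 2.120e+01 2.440e+01 1.178e+02 5.800e+00] c-eef [-0.0306 -0.0096  0.0297] c [ 0.5832 -0.2601  0.2367]
```

Request:
drive_tool(
  plan=[
    [[0.1,-0.035,0,0],[0.2,-0.07,0,0],[0.3,-0.1,0,0],[0.4,-0.14,0,0],[0.48,-0.164,0.02,0],[0.48,-0.164,0.1,0],[0.48,-0.164,0.2,0],[0.48,-0.164,0.27,0],[0.48,-0.164,0.31,0],[0.48,-0.164,0.34,0],[0.48,-0.164,0.35,0],[0.48,-0.164,0.35,0]],
  ],
)

```text
time_s: 5.83
eef_pos: [0.5513, -0.0581, 0.0676]
eef_rot: [-0.002, 0.713, 0.701, -0.001]
wrist_force: [0.0, -0.1, -1.3]
opening: 0.717
grasp_force: 62.1
```

```bash
python3 go.py; python3 lid.py
```

```text
t 5.83 pos [ 0.5513 -0.0581  0.0676] yaw_y -0.91 z [-0.003  0.001 -1.   ] F [ 0.  -0.1 -1.3] M [-0.01  0.07 -0.05] open 0.717 grip 62.1
side px 589 range-eef [[-0.0328, -0.0277, -0.0267], [-0.0018, -0.0112, 0.0114], [0.0302, 0.0087, 0.0808]]
 plane 454 n [-0.007 -0.906  0.423] elev 25.0 yaw -90.5 rect [-1.4  4.6 93.9 62.4 86.6] c-eef [-0.0003 -0.0084  0.0154] c [ 0.551  -0.0666  0.083 ]
 plane 47 n [ 0.    -0.909  0.417] elev 24.7 yaw -90.0 rect [-0.9  6.3 87.3 59.2 89.5] c-eef [-0.0034 -0.0119  0.0176] c [ 0.5479 -0.07    0.0852]
```

Request:
drive_tool(
  plan=[
    [[0,0,0.03,0],[0,0,0.05,0],[0,0,0.06,0],[0,0,0.064,0],[0,0,0.064,0]],
  ],
)

```text
time_s: 6.3
eef_pos: [0.5525, -0.0586, 0.0446]
eef_rot: [-0.0, 0.713, 0.701, -0.0]
wrist_force: [-4.3, 1.6, 7.4]
opening: 0.713
grasp_force: 63.1
```

Request:
drive_tool(
  plan=[
    [[0.012,0,0.006,0],[0.025,0,0.012,0],[0.042,0,0.02,0],[0.055,0,0.028,0],[0.068,0,0.036,0],[0.068,0,0.036,0]],
  ],
)

```text
time_s: 6.8
eef_pos: [0.5538, -0.0313, 0.031]
eef_rot: [0.001, 0.713, 0.702, 0.0]
wrist_force: [-4.4, 1.4, 13.1]
opening: 0.715
grasp_force: 62.8
```

```bash
python3 go.py; python3 lid.py
```

```text
t 6.8 pos [ 0.5538 -0.0313  0.031 ] yaw_y -0.88 z [ 0.001 -0.001 -1.   ] F [-4.4  1.4 13.1] M [-0.16  0.9  -0.19] open 0.715 grip 62.8
side px 606 range-eef [[-0.1014, -0.0485, -0.0242], [-0.0051, -0.0181, 0.0154], [0.0304, 0.0179, 0.0798]]
 plane 418 n [-0.019 -0.663  0.748] elev 48.4 yaw -91.7 rect [ 0.2  4.2 93.  59.8 82.8] c-eef [-0.0005 -0.0156  0.0195] c [ 0.5533 -0.0469  0.0504]
 plane 61 n [ 0.999 -0.02   0.029] elev 1.7 yaw -1.2 rect [  5.7  24.  113.3  31.2  70.6] c-eef [-0.0321 -0.0145  0.0368] c [ 0.5217 -0.0458  0.0678]
```

The lid pivots in the grip as planned: its face elevation is 48°, so the tilt is 42°. I'll continue to about 15°.

Request:
drive_tool(
  plan=[
    [[0.008,0,0.008,0],[0.016,0,0.015,0],[0.024,0,0.023,0],[0.032,0,0.03,0],[0.038,0,0.038,0],[0.043,0,0.044,0],[0.048,0,0.05,0],[0.048,0,0.05,0]],
  ],
)

```text
time_s: 7.52
eef_pos: [0.5542, -0.0126, 0.0104]
eef_rot: [0.001, 0.713, 0.702, 0.0]
wrist_force: [-2.5, 0.2, 7.1]
opening: 0.718
grasp_force: 63.6
```

```bash
python3 go.py; python3 lid.py
```

```text
t 7.52 pos [ 0.5542 -0.0126  0.0104] yaw_y -0.9 z [ 0.002 -0.001 -1.   ] F [-2.5  0.2  7.1] M [-0.49  0.5  -0.1 ] open 0.718 grip 63.6
side px 613 range-eef [[-0.1081, -0.06, -0.0052], [-0.0054, -0.0255, 0.023], [0.0291, 0.0157, 0.0786]]
 plane 396 n [ 0.003 -0.331  0.944] elev 70.7 yaw -89.5 rect [-37.8   9.9  93.  139.8  88.9] c-eef [-0.0387 -0.0162  0.0281] c [ 0.5155 -0.0288  0.0385]
 plane 80 n [-0.047 -0.333  0.942] elev 70.3 yaw -97.9 rect [-19.7   1.2 141.4  72.1   4.4] c-eef [-0.0398 -0.0235  0.0189] c [ 0.5144 -0.0361  0.0293]
```

Request:
drive_tool(
  plan=[
    [[0.003,0,0.006,0],[0.005,0,0.012,0],[0.005,0,0.014,0],[0.005,0,0.014,0]],
  ],
)

```text
time_s: 7.9
eef_pos: [0.5543, -0.0098, 0.0052]
eef_rot: [0.0, 0.713, 0.701, 0.001]
wrist_force: [-2.4, 4.4, 10.4]
opening: 0.714
grasp_force: 64.1
```

Request:
drive_tool(
  plan=[
    [[0,0,-0.05,0],[0,0,-0.12,0],[0,0,-0.22,0],[0,0,-0.32,0],[0,0,-0.42,0],[0,0,-0.47,0],[0,0,-0.47,0],[0,0,-0.47,0]],
  ],
)

```text
time_s: 8.57
eef_pos: [0.5541, -0.0105, 0.1929]
eef_rot: [0.001, 0.713, 0.701, 0.001]
wrist_force: [0.0, 0.1, -3.2]
opening: 0.72
grasp_force: 66.8
```

```bash
python3 go.py; python3 lid.py side top
```

```text
t 8.57 pos [ 0.5541 -0.0105  0.1929] yaw_y -0.92 z [ 0.003 -0.001 -1.   ] F [ 0.   0.1 -3.2] M [0.04 0.02 0.02] open 0.72 grip 66.8
side px 667 range-eef [[-0.0336, -0.0617, 0.0009], [-0.0042, -0.0284, 0.0251], [0.0296, 0.022, 0.0765]]
 plane 489 n [ 0.003 -0.253  0.968] elev 75.4 yaw -89.2 rect [-1.2  8.1 92.7 64.7 88.3] c-eef [-0.0014 -0.017   0.0288] c [ 0.5528 -0.0275  0.2218]
 plane 70 n [ 0.999 -0.009  0.037] elev 2.1 yaw -0.5 rect [ 7.   7.1 83.9 38.5 54.5] c-eef [-0.0316 -0.0228  0.0308] c [ 0.5225 -0.0332  0.2237]
top px 198 range-eef [[-0.0336, -0.0564, 0.0153], [-0.0213, -0.0296, 0.023], [0.0181, 0.0431, 0.0751]]
 plane 151 n [ 0.001 -0.245  0.97 ] elev 75.8 yaw -89.9 rect [ 9.5 13.1 94.2 41.2 88.3] c-eef [-0.011  -0.0117  0.0278] c [ 0.5431 -0.0222  0.2207]
 plane 35 n [0.001 0.926 0.378] elev 22.2 yaw 89.9 rect [ 7.7  7.2 83.4 41.5 42.1] c-eef [-0.0156  0.0329  0.0364] c [0.5385 0.0224 0.2293]
```

```bash
cat > nest.py <<'E'
from h import *
for n,c0 in(("side",(.549,.1509)),("top",(.5512,.1537))):
    W=cloud(n,np.load(n+"0.npy")).reshape(-1,3);W=W[np.isfinite(W[:,0])];a=np.radians(95.6)
    u=np.array([np.cos(a),np.sin(a)]);v=np.array([-u[1],u[0]])
    q=W[:,:2]-c0;L=np.c_[q@u,q@v,W[:,2]]*1e3
    L=L[(abs(L[:,0])<120)&(abs(L[:,1])<60)&(L[:,2]>130)]
    print(n)
    for nm,m in(("floor y-extent at 5..30",(abs(L[:,2]-140)<4)&(abs(L[:,0])>32)&(abs(L[:,0])<44)),("mid floor",(abs(L[:,2]-140)<4)&(abs(L[:,0])<25)),
      ("hook top",(L[:,0]<-45)&(L[:,2]>149)&(abs(L[:,1])<25)),("rails+y",(L[:,2]>149)&(abs(L[:,0])<50)&(L[:,1]>25)),("rails-y",(L[:,2]>149)&(abs(L[:,0])<50)&(L[:,1]<-25)),("catch",(L[:,0]>47)&(L[:,2]>147)),("catch nose/any x45-60",(L[:,0]>44)&(L[:,0]<62)&(abs(L[:,1])<14))):
        Q=L[m]; print(" ",nm,len(Q),np.percentile(Q,[2,10,50,90,98],axis=0).round(1).T.tolist())
    # yaw from floor side edges: fit per-x extreme y for the wide sections
    F=L[(abs(L[:,2]-140)<4)]
    for s in(1,-1):
        pts=[]
        for x0 in range(-45,46,3):
            if abs(x0)<31: continue
            b=F[(abs(F[:,0]-x0)<2)&(F[:,1]*s>33)]
            if len(b): pts.append((x0,(b[:,1]*s).max()*s))
        pts=np.array(pts);k=np.polyfit(pts[:,0],pts[:,1],1) if len(pts)>2 else None;print("  edge",s,len(pts),k,"dyaw deg",np.degrees(np.arctan(k[0])) if k is not None else None)
E
python3 nest.py
```

```text
side
  floor y-extent at 5..30 104 [[-43.8, -40.1, 33.2, 41.4, 43.1], [-36.4, -31.2, 4.4, 38.8, 40.6], [137.4, 138.5, 140.8, 142.9, 143.9]]
  mid floor 213 [[-23.9, -19.3, 1.7, 20.6, 23.7], [-29.4, -23.8, 0.2, 23.3, 26.6], [136.8, 138.7, 140.5, 142.3, 143.2]]
  hook top 63 [[-67.3, -65.5, -60.2, -52.8, -50.6], [-19.9, -16.3, 1.5, 17.0, 18.5], [149.9, 150.8, 153.2, 154.8, 156.2]]
  rails+y 18 [[-44.7, -43.3, -0.0, 42.7, 43.8], [33.5, 34.7, 36.7, 39.7, 41.0], [149.4, 149.6, 151.7, 154.5, 155.1]]
  rails-y 25 [[-42.6, -41.8, 31.3, 41.8, 45.5], [-41.6, -40.1, -37.1, -34.7, -33.5], [149.1, 149.9, 152.3, 154.9, 155.5]]
  catch 147 [[51.5, 55.4, 69.8, 95.9, 100.5], [-16.2, -11.3, 3.7, 16.0, 18.3], [148.2, 150.1, 157.1, 162.8, 166.0]]
  catch nose/any x45-60 75 [[44.3, 45.6, 54.9, 59.4, 61.7], [-11.9, -9.7, -0.4, 9.2, 12.8], [137.8, 139.6, 149.1, 160.1, 163.6]]
  edge 1 10 [-8.85776634e-03  4.07755127e+01] dyaw deg -0.5074993548033507
  edge -1 8 [ 1.01888203e-02 -3.70527451e+01] dyaw deg 0.5837562039659464
top
  floor y-extent at 5..30 254 [[-43.3, -41.7, -0.0, 41.6, 43.4], [-30.8, -25.9, 1
[... 183 characters left out ...]
p 112 [[-67.0, -65.7, -59.6, -53.2, -52.1], [-19.6, -16.7, -0.6, 16.7, 19.3], [150.3, 151.4, 153.3, 155.4, 156.8]]
  rails+y 44 [[-44.5, -42.2, 30.2, 43.1, 45.6], [33.5, 33.9, 37.0, 40.6, 41.9], [149.2, 149.7, 152.9, 155.1, 156.5]]
  rails-y 40 [[-44.4, -41.9, 30.5, 42.5, 44.6], [-39.9, -38.8, -36.2, -34.1, -33.5], [149.4, 150.0, 152.4, 156.2, 157.4]]
  catch 253 [[51.3, 56.5, 74.8, 97.0, 103.0], [-15.6, -12.0, 1.9, 14.6, 17.5], [149.0, 152.3, 159.2, 164.5, 166.1]]
  catch nose/any x45-60 95 [[45.4, 46.8, 53.5, 60.4, 61.2], [-12.1, -9.3, 1.0, 10.1, 12.3], [139.0, 140.1, 151.2, 163.4, 165.7]]
  edge 1 6 [4.88914447e-03 4.19297237e+01] dyaw deg 0.2801251118032091
  edge -1 1 None dyaw deg None
```

```bash
python3 go.py .5484 .1713 .195 5.6
```

```text
t 8.67 pos [ 0.5521 -0.01    0.1898] yaw_y -0.92 z [-0.003  0.001 -1.   ] F [-0.3  0.6 -2.7] M [-0.01  0.02  0.05] open 0.715 grip 66.8
shift [ 0.4532 -0.0166 -0.0128] turn -0.0362
```

Request:
drive_tool(
  plan=[
    [[0.06,0,-0.015,-0.01],[0.16,-0.008,-0.015,-0.03],[0.26,-0.017,-0.015,-0.036],[0.35,-0.017,-0.015,-0.036],[0.42,-0.017,-0.015,-0.036],[0.453,-0.017,-0.015,-0.036],[0.453,-0.017,-0.015,-0.036],[0.453,-0.017,-0.015,-0.036],[0.453,-0.017,-0.015,-0.036]],
  ],
)

```text
time_s: 9.42
eef_pos: [0.5489, 0.1699, 0.1963]
eef_rot: [-0.001, 0.672, 0.74, -0.001]
wrist_force: [0.1, 0.8, -2.3]
opening: 0.716
grasp_force: 66.6
```

```bash
python3 go.py .5484 .1713 .195 5.6; python3 lid.py side top
python3 - <<'E'
from h import *
out=[]
for n in("side","top"):
    p=np.load(n+"cp.npy");c=pix(n,[[.549,.155,.17]])[0].astype(int);x,y=c[0]-60,c[1]-50
    out.append(cv2.resize(p[y:y+100,x:x+120,::-1],(400,333),interpolation=cv2.INTER_CUBIC))
cv2.imwrite("pics/over.png",np.hstack(out))
E
```

```text
t 9.42 pos [0.5489 0.1699 0.1963] yaw_y 5.54 z [-0.002 -0.001 -1.   ] F [ 0.1  0.8 -2.3] M [-0.01  0.04 -0.03] open 0.716 grip 66.6
shift [ 0.0035 -0.0009  0.0032] turn -0.0004
side px 568 range-eef [[-0.0329, -0.0627, 0.0007], [-0.0014, -0.0284, 0.025], [0.0319, 0.0269, 0.0753]]
 plane 386 n [ 0.032 -0.254  0.967] elev 75.2 yaw -82.7 rect [-2.   9.3 98.1 64.3 87.2] c-eef [ 0.0008 -0.0148  0.0295] c [0.5497 0.1552 0.2258]
 plane 71 n [-0.992 -0.121  0.03 ] elev 1.7 yaw -173.0 rect [-6.1  9.1 40.9 81.4 34.3] c-eef [-0.0284 -0.0263  0.0318] c [0.5205 0.1437 0.228 ]
top px 213 range-eef [[-0.0318, -0.0612, -0.0431], [0.0025, -0.0509, 0.0204], [0.0342, 0.0482, 0.0421]]
 plane 182 n [ 0.033 -0.249  0.968] elev 75.4 yaw -82.5 rect [ 2.5 33.6 94.  59.1 87.5] c-eef [ 0.0018 -0.0148  0.03  ] c [0.5507 0.1552 0.2263]
 plane 22 n [ 0.158 -0.268  0.95 ] elev 71.9 yaw -59.5 rect [ -2.   28.   35.1 106.4   0.8] c-eef [-0.021  -0.0251  0.0168] c [0.5279 0.1448 0.213 ]
```

View pics/over.png

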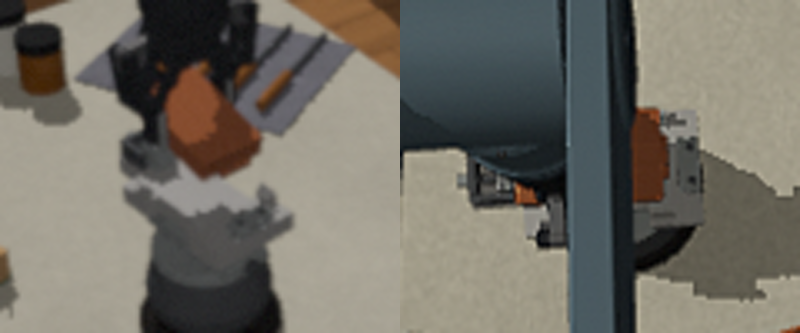

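The lid is tilted 15° above the nest, aligned, and clear of the hook. I'll lower it and then slide it toward the hook.

Request:
drive_tool(
  plan=[
    [[0,0,0.03,0],[0,0,0.06,0],[0,0,0.09,0],[0,0,0.105,0],[0,0,0.112,0],[0,0,0.112,0],[0,0,0.112,0]],
  ],
)

```text
time_s: 10.1
eef_pos: [0.5495, 0.171, 0.1528]
eef_rot: [-0.0, 0.672, 0.741, -0.0]
wrist_force: [0.3, -0.4, -3.0]
opening: 0.714
grasp_force: 66.7
```

```bash
python3 go.py .5484 .1713 .1465 5.6
```

```text
t 10.1 pos [0.5495 0.171  0.1528] yaw_y 5.56 z [-0. -0. -1.] F [ 0.3 -0.4 -3. ] M [ 0.06 -0.03 -0.07] open 0.714 grip 66.7
shift [ 0.001  -0.0026  0.0157] turn -0.0002
```

Request:
drive_tool(
  plan=[
    [[0,-0.002,0.005,0],[0,-0.002,0.01,0],[0,-0.002,0.014,0],[0,-0.002,0.014,0],[0,-0.002,0.014,0]],
  ],
)

```text
time_s: 10.52
eef_pos: [0.5486, 0.171, 0.1473]
eef_rot: [0.0, 0.672, 0.741, 0.0]
wrist_force: [0.1, 0.3, -2.0]
opening: 0.716
grasp_force: 66.7
```

```bash
python3 go.py .5484 .1713 .1465 5.6; python3 lid.py side
```

```text
t 10.52 pos [0.5486 0.171  0.1473] yaw_y 5.56 z [ 0.  0. -1.] F [ 0.1  0.3 -2. ] M [ 0.02 -0.08 -0.  ] open 0.716 grip 66.7
shift [ 0.0009 -0.0004  0.002 ] turn -0.0002
side px 544 range-eef [[-0.0317, -0.063, 0.0004], [-0.001, -0.0294, 0.0247], [0.0311, 0.0259, 0.0777]]
 plane 359 n [ 0.037 -0.261  0.965] elev 74.7 yaw -81.8 rect [-0.7  6.  95.1 64.9 88.1] c-eef [ 0.0017 -0.0177  0.0287] c [0.5503 0.1532 0.176 ]
 plane 66 n [-0.989 -0.148  0.018] elev 1.0 yaw -171.5 rect [-8.5 10.4 37.4 85.7 35.7] c-eef [-0.0288 -0.0273  0.0305] c [0.5198 0.1437 0.1778]
```

Request:
drive_tool(
  plan=[
    [[0,0,0.002,0],[0,0,0.0045,0],[0,0,0.0045,0],[0,0,0.0045,0]],
  ],
)

```text
time_s: 10.9
eef_pos: [0.5488, 0.171, 0.1458]
eef_rot: [0.0, 0.672, 0.741, 0.0]
wrist_force: [0.2, 0.1, -0.4]
opening: 0.716
grasp_force: 67.0
```

Request:
drive_tool(
  plan=[
    [[-0.005,0,0.001,0],[-0.01,0,0.001,0],[-0.014,0,0.001,0],[-0.014,0,0.001,0]],
  ],
)

```text
time_s: 11.23
eef_pos: [0.5497, 0.1651, 0.1456]
eef_rot: [0.0, 0.672, 0.741, 0.0]
wrist_force: [-0.2, 2.3, 3.7]
opening: 0.713
grasp_force: 67.1
```

Request:
drive_tool(
  plan=[
    [[-0.004,0,0,0],[-0.007,0,0,0],[-0.007,0,0,0],[-0.007,0,0,0]],
  ],
)

```text
time_s: 11.57
eef_pos: [0.5498, 0.1625, 0.1455]
eef_rot: [0.0, 0.672, 0.741, 0.0]
wrist_force: [-0.7, 3.3, 4.9]
opening: 0.712
grasp_force: 67.2
```

Request:
drive_tool(
  plan=[
    [[-0.003,0,0,0],[-0.006,0,0,0],[-0.006,0,0,0],[-0.006,0,0,0]],
  ],
)

```text
time_s: 11.9
eef_pos: [0.5499, 0.1603, 0.1455]
eef_rot: [0.0, 0.672, 0.741, 0.0]
wrist_force: [0.4, 4.2, 6.4]
opening: 0.714
grasp_force: 67.3
```

```bash
python3 go.py ; python3 lid.py side
```

```text
t 11.9 pos [0.5499 0.1603 0.1455] yaw_y 5.56 z [ 0.001  0.    -1.   ] F [0.4 4.2 6.4] M [ 0.28 -0.   -0.02] open 0.714 grip 67.3
side px 528 range-eef [[-0.0323, -0.0624, 0.0031], [-0.0016, -0.0271, 0.0258], [0.0316, 0.0246, 0.077]]
 plane 370 n [ 0.045 -0.246  0.968] elev 75.5 yaw -79.7 rect [-2.2  7.  93.  65.8 88.8] c-eef [ 0.0001 -0.0183  0.029 ] c [0.55   0.1421 0.1744]
 plane 64 n [-0.993 -0.113  0.031] elev 1.8 yaw -173.5 rect [-6.6  9.3 39.3 82.7 33.9] c-eef [-0.0279 -0.0269  0.0312] c [0.522  0.1334 0.1766]
```

Request:
drive_tool(
  plan=[
    [[-0.002,0,0,0],[-0.005,0,0,0],[-0.005,0,0,0],[-0.005,0,0,0]],
  ],
)

```text
time_s: 12.28
eef_pos: [0.55, 0.1598, 0.1457]
eef_rot: [-0.001, 0.672, 0.741, 0.001]
wrist_force: [-1.4, 9.4, 6.6]
opening: 0.715
grasp_force: 67.6
```

Request:
drive_tool(
  plan=[
    [[0.003,0,0.003,0],[0.005,0,0.007,0],[0.007,0,0.01,0],[0.008,0,0.0135,0],[0.008,0,0.0135,0]],
  ],
)

```text
time_s: 12.7
eef_pos: [0.5499, 0.1619, 0.1407]
eef_rot: [0.0, 0.672, 0.741, 0.001]
wrist_force: [-1.7, 5.2, 10.3]
opening: 0.718
grasp_force: 68.2
```

```bash
python3 go.py ; python3 lid.py side
```

```text
t 12.7 pos [0.5499 0.1619 0.1407] yaw_y 5.58 z [ 0.001  0.    -1.   ] F [-1.7  5.2 10.3] M [ 0.13  0.39 -0.09] open 0.718 grip 68.2
side px 480 range-eef [[-0.0339, -0.0638, 0.0075], [-0.0039, -0.0285, 0.028], [0.032, 0.0269, 0.0787]]
 plane 341 n [ 0.026 -0.199  0.98 ] elev 78.4 yaw -82.6 rect [-0.1  9.5 95.1 63.7 85.7] c-eef [ 0.0011 -0.0169  0.0305] c [0.551  0.145  0.1712]
 plane 61 n [0.993 0.072 0.09 ] elev 5.1 yaw 4.1 rect [ 5.2  5.3 83.5 39.4 37.5] c-eef [-0.0292 -0.0274  0.0303] c [0.5207 0.1345 0.1711]
```

Request:
drive_tool(
  plan=[
    [[0.001,0,0.003,0],[0.002,0,0.006,0],[0.002,0,0.006,0],[0.002,0,0.006,0]],
  ],
)

```text
time_s: 13.08
eef_pos: [0.5498, 0.1628, 0.1384]
eef_rot: [0.0, 0.672, 0.741, 0.001]
wrist_force: [-2.3, 5.2, 9.9]
opening: 0.712
grasp_force: 68.4
```

Request:
drive_tool(
  plan=[
    [[0,0,0,0],[0,0,0,0],[0,0,0,0],[0,0,0,0],[0,0,0,0],[0,0,0,0]],
  ],
  jaw=0,
)

```text
time_s: 13.58
eef_pos: [0.5493, 0.162, 0.1369]
eef_rot: [-0.0, 0.672, 0.741, -0.0]
wrist_force: [-0.0, 0.1, 0.4]
opening: 1.001
grasp_force: 0.0
```

Request:
drive_tool(
  plan=[
    [[0,0,-0.04,0],[0,0,-0.1,0],[0,0,-0.18,0],[0,0,-0.2,0],[0,0,-0.2,0]],
  ],
)

```text
time_s: 14.0
eef_pos: [0.5515, 0.1623, 0.2207]
eef_rot: [0.002, 0.672, 0.741, 0.002]
wrist_force: [0.4, -0.5, -0.5]
opening: 1.0
grasp_force: 0.0
```

```bash
python3 go.py
python3 - <<'E'
from h import *
p,d=ctrl.camera("side");W=cloud("side",d);hsv=cv2.cvtColor(p,cv2.COLOR_RGB2HSV)
m=(np.linalg.norm(W-[.55,.152,.16],axis=2)<.08)&(hsv[...,0]<11)&(hsv[...,1]>90)
P=W[m];print(len(P),np.percentile(P,[1,50,99],axis=0).round(4).tolist())
c=pix("side",[[.549,.155,.17]])[0].astype(int);x,y=c[0]-60,c[1]-50
cv2.imwrite("pics/rel.png",cv2.resize(p[y:y+100,x:x+120,::-1],(600,500),interpolation=cv2.INTER_CUBIC))
E
```

```text
t 14.0 pos [0.5515 0.1623 0.2207] yaw_y 5.56 z [ 0.006  0.    -1.   ] F [ 0.4 -0.5 -0.5] M [-0.07  0.   -0.02] open 1.0 grip 0.0
486 [[0.5158, 0.0984, 0.1468], [0.5379, 0.14, 0.1664], [0.5813, 0.208, 0.1767]]
```

View pics/rel.png

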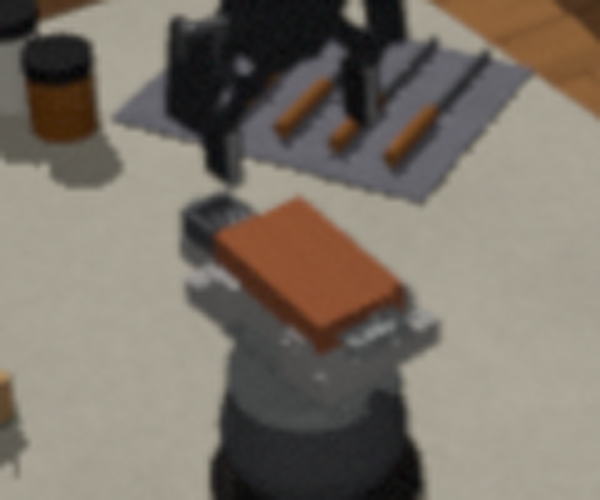

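The lid sits in the nest with its hinge end under the hook, around (370,330) in the crop, and its tab end resting on the catch ramp. Next I close the fingers and press near the tab end.

```bash
python3 go.py .5467 .1873 .19 5.6
```

```text
t 14.05 pos [0.5503 0.1622 0.2184] yaw_y 5.56 z [ 0.003  0.    -1.   ] F [ 0.8 -0.1  0.3] M [-0.02  0.02  0.03] open 1.004 grip 0.0
shift [ 0.0634 -0.0031  0.0711] turn -0.0002
```

Request:
drive_tool(
  plan=[
    [[0.03,-0.003,0,0],[0.063,-0.003,0,0],[0.063,-0.003,0,0],[0.063,-0.003,0,0],[0.063,-0.003,0,0],[0.063,-0.003,0,0],[0.063,-0.003,0.04,0],[0.063,-0.003,0.07,0],[0.063,-0.003,0.07,0],[0.063,-0.003,0.07,0]],
  ],
  jaw=1,
)

```text
time_s: 14.88
eef_pos: [0.545, 0.1868, 0.1881]
eef_rot: [-0.001, 0.672, 0.74, -0.001]
wrist_force: [-0.4, 0.2, -0.2]
opening: -0.0
grasp_force: 0.0
```

Request:
drive_tool(
  plan=[
    [[0,0,0.01,0],[0,0,0.02,0],[0,0,0.03,0],[0,0,0.04,0],[0,0,0.04,0],[0,0,0.04,0]],
  ],
)

```text
time_s: 15.38
eef_pos: [0.5458, 0.1871, 0.1732]
eef_rot: [-0.0, 0.672, 0.741, -0.0]
wrist_force: [0.2, 0.8, -0.6]
opening: 0.003
grasp_force: 0.0
```

Not in contact yet, so I continue in small steps.

Request:
drive_tool(
  plan=[
    [[0,0,0.003,0],[0,0,0.006,0],[0,0,0.009,0],[0,0,0.0125,0],[0,0,0.0125,0]],
  ],
)

```text
time_s: 15.8
eef_pos: [0.5466, 0.1879, 0.1697]
eef_rot: [0.0, 0.672, 0.741, 0.001]
wrist_force: [-1.5, 3.2, 6.3]
opening: 0.001
grasp_force: 3.1
```

Request:
drive_tool(
  plan=[
    [[0,0,0.003,0],[0,0,0.006,0],[0,0,0.006,0],[0,0,0.006,0]],
  ],
)

```text
time_s: 16.13
eef_pos: [0.5459, 0.1872, 0.1658]
eef_rot: [-0.0, 0.672, 0.741, 0.0]
wrist_force: [-0.2, 0.9, 1.5]
opening: 0.003
grasp_force: 0.8
```

Request:
drive_tool(
  plan=[
    [[0,0,0.003,0],[0,0,0.006,0],[0,0,0.008,0],[0,0,0.008,0]],
  ],
)

```text
time_s: 16.47
eef_pos: [0.5456, 0.1869, 0.1622]
eef_rot: [-0.0, 0.672, 0.741, -0.0]
wrist_force: [-0.7, 0.6, -0.2]
opening: -0.002
grasp_force: 0.0
```

Request:
drive_tool(
  plan=[
    [[0,0,0.003,0],[0,0,0.006,0],[0,0,0.006,0],[0,0,0.006,0]],
  ],
)

```text
time_s: 16.8
eef_pos: [0.5458, 0.1869, 0.162]
eef_rot: [0.0, 0.672, 0.741, -0.0]
wrist_force: [-6.5, -0.9, 13.2]
opening: -0.0
grasp_force: 6.5
```

The tip stops on a firm floor at z = 0.162 with 13 N, exactly the seated height (140 + 22 mm). I'll retract and check.

Request:
drive_tool(
  plan=[
    [[0,0,-0.05,0],[-0.05,0,-0.15,0],[-0.15,0,-0.25,0],[-0.25,0,-0.3,0],[-0.35,0.1,-0.3,0],[-0.45,0.2,-0.3,0],[-0.5,0.2,-0.3,0],[-0.5,0.2,-0.3,0],[-0.5,0.2,-0.3,0]],
  ],
)

```text
time_s: 17.55
eef_pos: [0.6464, -0.0087, 0.2794]
eef_rot: [0.0, 0.674, 0.739, -0.001]
wrist_force: [0.1, 1.3, -0.5]
opening: 0.0
grasp_force: 0.0
```

```bash
python3 go.py
python3 - <<'E'
from h import *
out=[]
for n,c0 in(("side",(.549,.1509)),("top",(.5512,.1537))):
    p,d=ctrl.camera(n);W=cloud(n,d);hsv=cv2.cvtColor(p,cv2.COLOR_RGB2HSV)
    m=(np.linalg.norm(W-[.55,.152,.16],axis=2)<.08)&(hsv[...,0]<11)&(hsv[...,1]>90)
    P=W[m];a=np.radians(95.6);u=np.array([np.cos(a),np.sin(a)]);v=np.array([-u[1],u[0]]);q=P[:,:2]-c0;L=np.c_[q@u,q@v,P[:,2]]*1e3
    T=L[L[:,2]>155];A=np.c_[T[:,:2],np.ones(len(T))];k=np.linalg.lstsq(A,T[:,2],rcond=None)[0]
    print(n,len(T),"face plane slopes",k.round(4),"extent",np.percentile(T,[1,99],axis=0).round(1).tolist(),"rect",cv2.minAreaRect(T[:,:2].astype(np.float32)))
    W2=W.reshape(-1,3);g=np.isfinite(W2[:,0]);q=W2[g][:,:2]-c0;C=np.c_[q@u,q@v,W2[g][:,2]]*1e3
    sat=hsv[...,1].reshape(-1)[g]; C=C[(C[:,0]>47)&(C[:,0]<110)&(abs(C[:,1])<20)&(C[:,2]>147)&(sat<80)];print("  catch",np.percentile(C,[2,10,50,90,98],axis=0).round(1).T.tolist())
    c=pix(n,[[.549,.16,.16]])[0].astype(int);x,y=c[0]-40,c[1]-37
    out.append(cv2.resize(p[y:y+75,x:x+80,::-1],(400,375),interpolation=cv2.INTER_CUBIC))
cv2.imwrite("pics/end.png",np.hstack(out))
E
```

```text
t 17.55 pos [ 0.6464 -0.0087  0.2794] yaw_y 5.29 z [-0.    -0.001 -1.   ] F [ 0.1  1.3 -0.5] M [ 0.01  0.   -0.04] open 0.0 grip 0.0
side 274 face plane slopes [ 6.600000e-03 -2.760000e-02  1.619929e+02] extent [[-50.4, -30.7, 155.4], [53.6, 30.8, 166.7]] rect ((3.08966064453125, -0.167449951171875), (62.717350006103516, 108.51664733886719), 89.68266296386719)
  catch [[57.1, 60.2, 77.3, 96.3, 100.1], [-17.3, -11.9, 3.7, 15.8, 17.7], [148.2, 151.0, 157.9, 163.6, 165.6]]
top 83 face plane slopes [-8.300000e-03 -2.540000e-02  1.621451e+02] extent [[-37.8, -31.3, 155.9], [47.0, 30.9, 166.0]] rect ((4.031608581542969, 0.015546798706054688), (62.464603424072266, 86.31167602539062), 89.15596008300781)
  catch [[51.6, 56.6, 75.1, 97.1, 103.8], [-15.8, -11.9, 1.7, 14.7, 17.5], [149.2, 152.1, 158.9, 164.2, 166.0]]
```

View pics/end.png

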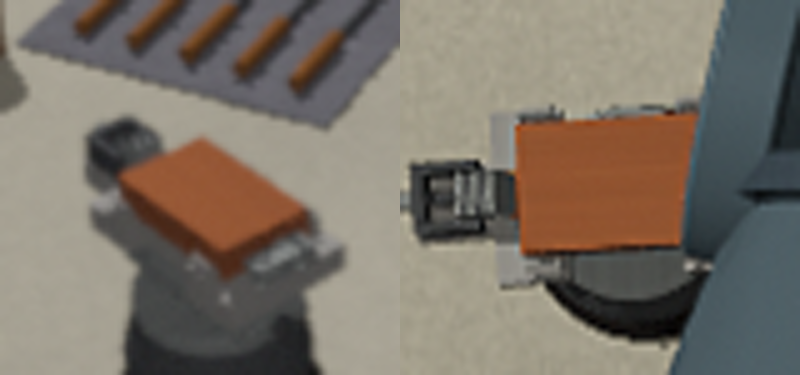

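The lid is level, with its face at 162 mm, centred across the nest and in line with it. The catch reads the same position as before the lid went in, so it is shut. I'm handing in.

```bash
python3 -c "
from bench import ctrl;print(ctrl.hand_in())"
```

```text
the job is handed in; nothing more can be done
None
```

The copper lid is mounted in the nest with its face level at 162 mm, the hinge barrel under the hook and the catch measuring shut over the tab; I handed the job in at about 17.6 s and no verdict was returned.

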